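Set out the steaming things on the granite ledge

TASK

Set out the washed steaming things: first put the steamer plate in the middle of the round wooden trivet, then stand the pressure cooker weight upright on that plate, on the side facing the white tile, about half-way between the plate's knob and its rim. Stand the salt jar on the granite midway between the trivet and the tile, in line with both, and stand the small steel cup upright in the middle of the tile. Keep the salt jar upright throughout, leave the mug and the bottle where they are, and leave everything released and at rest.

Things in the scene. Friction and masses are not known exactly. Their poses are not given: they have to be found in the camera images.
- trivet_top (a point): Fixed round wooden trivet, 160 mm across and 12 mm thick, lying on the granite. The point is the centre of its top face; z up. The tile's centre lies about 300 mm (290 to 310) from it, to the robot's left or right.
- tile_top (a point): Fixed square white glazed tile, 100 x 100 mm and 8 mm thick, lying on the granite. The point is the centre of its top face; x and y along its edges, z up.
- plate_knob (a point): Loose aluminium steamer plate with drawn rings of small dark holes: a flat disc 150 mm across, its underside stepped to a foot 110 mm across; the disc's flat top is 10 mm above the surface it stands on. A plain upright knob (lifting post) 16 mm across rises at its centre from 10 to 46 mm above that surface: lift the plate by it. About 0.22 kg. The point is on the knob's axis, 33 mm above the plate's underside and 23 mm above its flat top; z up along the knob.
- weight_mid (a point): Loose steel pressure cooker weight, a solid of revolution 46 mm tall: lower body 32 mm across up to 34 mm, then a short neck and a 24 mm button on top. About 0.11 kg. The point is on its axis half-way up (23 mm above its underside); z up.
- jar_mid (a point): Loose white ceramic salt jar with closed lid that does not come off: 58 mm across and 72 mm tall in all, straight sides, lid top at 62 mm, small lid knob 16 mm across above it. About 0.26 kg. The point is on its axis half-way up (36 mm above its underside); z up.
- cup_mid (a point): Loose small straight-sided steel cup, open at the top: 52 mm across outside, 50 mm tall, wall 3 mm. About 0.09 kg. The point is on its axis half-way up (25 mm above its underside); z up.
- mug: Bystander, leave alone: terracotta-coloured mug, 76 mm across, 85 mm tall, at the robot's left. Origin at the centre of its underside; handle towards its +y.
- bottle: Bystander, leave alone: green glass bottle with cork, 60 mm across, 160 mm tall, at the robot's right. Origin at the centre of its underside.
There are look-alikes about, which are no part of the job. What is shaped like the part that bears cup_mid but orange or red is not meant.

How it is judged:
On the way, in this order (a step that is already met when the one before it is completed fails the run):
1. the steamer plate stands on the trivet, let go (horizontal distance between plate_knob and trivet_top below 0.015 m and z of plate_knob in the frame of trivet_top between 0.027 and 0.039 m and angle between plate_knob's own z axis and vertical below 0.1 rad and contact force between plate and the fingers below 0.1 N), for 0.2 s.
2. the weight stands on the plate, on the side facing the tile, let go (horizontal distance between plate_knob and trivet_top below 0.015 m and z of plate_knob in the frame of trivet_top between 0.027 and 0.039 m and angle between each of plate_knob, weight_mid's own z axis and vertical below 0.1 rad and horizontal distance between weight_mid and plate_knob between 0.029 and 0.06 m and x of weight_mid in the frame of trivet_top between -0.028 and 0.028 m and horizontal distance between weight_mid and tile_top below 0.285 m and z of weight_mid in the frame of plate_knob between -0.006 and 0.006 m and contact force between weight and the fingers below 0.1 N), for 0.2 s.
At the end, for the whole second after the job is handed in: Plate flat on trivet within 15 mm of centre; weight upright on plate, 29-60 mm from knob axis towards the tile (28 mm sideways); jar upright on granite, 132-168 mm from trivet centre towards the tile, within 17 mm of the joining line; cup upright on tile within 15 mm of centre; all at rest (horizontal distance between plate_knob and trivet_top below 0.015 m and z of plate_knob in the frame of trivet_top between 0.027 and 0.039 m and angle between each of plate_knob, weight_mid, jar_mid, cup_mid's own z axis and vertical below 0.1 rad and horizontal distance between weight_mid and plate_knob between 0.029 and 0.06 m and x of weight_mid in the frame of trivet_top between -0.028 and 0.028 m and horizontal distance between weight_mid and tile_top below 0.285 m and z of weight_mid in the frame of plate_knob between -0.006 and 0.006 m and x of jar_mid in the frame of trivet_top between -0.017 and 0.017 m and (y of jar_mid in the frame of trivet_top between 0.132 and 0.168 m or y of jar_mid in the frame of trivet_top between -0.168 and -0.132 m) and horizontal distance between jar_mid and tile_top below 0.18 m and height (world z) of jar_mid between 0.03 and 0.042 m and horizontal distance between cup_mid and tile_top below 0.015 m and z of cup_mid in the frame of tile_top between 0.019 and 0.031 m and linear speed of each of plate, weight, jar, cup below 0.02 m/s); the robot touches nothing.
It fails at once if the mug is disturbed (moved over 20 mm) (distance of mug from where it was at the start of the episode above 0.02 m).
It fails at once if the bottle is disturbed (moved over 20 mm) (distance of bottle from where it was at the start of the episode above 0.02 m).
It fails at once if the salt jar is tipped by more than about 30 degrees (angle between jar_mid's own z axis and vertical above 0.52 rad).
It also fails if it takes over 106 s, if anything falls off the work surface, if the arm or the gripper's body presses on something with over 40 N, if the wrist force passes 120 N, or if a joint passes its speed limit or range.

ROBOT

A 7-joint arm with a two-finger parallel gripper is mounted at the origin on the work surface. World frame = base frame: x ahead of the robot, y to its left, z up, the work surface at z = 0. Lengths are in m, angles in rad, forces in N, time in s.
With the tool pointing down it reaches from about 0.425 to 0.925 m from the base axis. Payload 6.8 kg.
Tool frame: the origin (TCP) lies between the finger pads; the fingertips stand r.tip_extent ahead of it and the grasp point (between the pads) lies 5 mm behind it (r.tip_extent is the distance from the TCP to the fingertips, in m); y points along the fingers, x is the direction in which the jaws open and shut, and the axes are right-handed (so a half turn about y gives the same grasp; the last joint's range is limited). The gripper opens to 85 mm and grips with 20 to 120 N. Pads are 22 mm wide; open, the fingers measure 114 mm over their backs; the gripper's body (76 mm by 85 mm) begins 54 mm behind the grasp point. The pads swing forward as they close: fully open they stand 13 mm farther back than shut.
Start: joints at [1.029, 0.477, 0.022, 1.555, -0.011, 1.109, -0.083], TCP at [0.284, -0.612, 0.245] pointing down, gripper open.
Joint ranges: [-2.96, 2.96], [-0.34, 2.1], [-1.41, 1.46], [0.24, 2.44], [-1.37, 4.51], [0.17, 1.92], [-2.96, 2.96]. Speed limits (rad/s): [2.39, 2.39, 3.14, 3.14, 3.14, 3.14, 3.14].

INTERFACE

Orientations are given as a rotation vector (axis times angle).
In Python, from bench import r gives the robot as it stands.
- The arm moves only by the tool send_rows, never from a script. Its argument "plan" is a list of rows, each a list of 5 numbers: the shift along the tool's x, y, z in cm, then the turn about the tool's y in degrees, then the opening, from 0 (shut) to 1 (fully open). In form: [[dx, dy, dz, spin, grip], ...]. A call has 1 to 12 rows; each row shifts and turns the commanded pose from where the row before left it, along the tool's axes as they then stand; what a row does not reach is not made up. A row lasts 1/8 s, in which the tool goes at most 62.5 mm and 10.7 degrees, less where a joint would pass 70% of its speed; a pose out of reach is approached as far as the arm can. A call is refused whole if a number of a shift passes 6.25 or a number of a turn 10.7, either way. A call with a gripper value outside its range is refused whole. The fingers move at their own pace and stop on an object; "force" is the grip in N (left out, the last holds). Time passes only in rows, so rows that do not move let the fingers close. It gives the time, the measured TCP pose, the force and the opening at its end, in the units of the state.
- r.get_obs(): the state, without advancing time (a new reading comes with each control period).
- r.grab_frame(name): name is "scene" or "top" or "wrist"; returns a dict with "image" (400x640x3 uint8, red, green, blue), "camera_matrix" (3x3 intrinsics, pixels), "cam_to_world" (4x4, takes a point from camera to world coordinates). Camera axes: x right, y down, z forward; pixel columns grow to the right and rows downward; lengths in m; the calibration is good to about 2 mm. A picture is of the moment at which its call begins. There is no depth.
- r.hand_in(): hands the job in, once; it reports no verdict.
Trained networks look in the newest picture that a camera, given by its name, has taken for a name from the list of things; names that differ only in an ending like _2 or _b are one class to them, and where a whole thing is asked for, a point or a joint stands for the part that bears it (a point fixed in the world has none). Each returns a list of dicts, best first, with "p" (0 to 1); they miss things now and then, are a little off and sometimes report something else, mostly with a low value. They report only what shows in the picture. A call takes as long as a camera call. They do not tell look-alikes from the thing itself.
- r.recognise(camera, target): "rect" ([left, top, right, bottom] in pixels, round what is visible of it).
The state is a dict: "clock": time; "joints": joint angles; "qvel": joint speeds; "tau": joint torques, N m; "tcp_pos": TCP position; "orientation": TCP orientation; "contact_force": force on the tool from outside, world axes, zero at the start; "moment": the same for the moment, N m; "grip_width": finger opening in m.
Only numpy, scipy, OpenCV 4.12 (cv2) and the standard library are available. Lean on these libraries where they do the work, as an engineer would, in place of code of your own. Each camera call takes 0.05 s, during which the arm holds its last target.

## Working session

There is one attempt and no reset: what is moved stays moved. The work goes in short steps, Python scripts to look and compute and a tool call to move; the robot and the scene stay as the last step left them, time stands still between calls to the robot, and variables do not carry over. Pictures are saved under pics/ and viewed, and the job is handed in when it is done.

Besides the shell and the picture viewer there is one more tool, called after ">>>" in YAML: its name, and indented under it one key for each argument. send_rows: Moves the arm, as the interface text tells. Its arguments: {"type":"object","properties":{"plan":{"type":"array","items":{"type":"array","items":{"type":"number"}}},"force":{"type":"number"}},"required":["plan"]}

```bash
ls; mkdir -p pics; python3 - <<'E'
from bench import r
import cv2
o=r.get_obs();print(o, r.tip_extent)
for n in ("scene","top","wrist"):
    f=r.grab_frame(n);cv2.imwrite(f"pics/{n}0.png",f["image"][:,:,::-1])
    print(n,f["camera_matrix"].tolist(),f["cam_to_world"].round(4).tolist())
    for t in ("trivet_top","tile_top","plate_knob","weight_mid","jar_mid","cup_mid","mug","bottle"):
        try: print(t,[( [round(x) for x in d["rect"]],round(d["p"],2)) for d in r.recognise(n,t)])
        except Exception as e: print(t,e)
E
```

```text
pics
{'clock': 0.0, 'joints': array([ 1.02890667,  0.47781211,  0.02230591,  1.5564419 , -0.01150172,
        1.10930093, -0.08310125]), 'qvel': array([ 0.00031511, -0.00143755, -0.00015111,  0.000454  , -0.00036639,
        0.00036703,  0.0003069 ]), 'tau': array([ 6.65163716e-04, -5.96447539e+01,  1.60798028e+00, -2.81196767e+01,
        1.23563441e-02,  9.27410438e-03, -2.57534555e-05]), 'tcp_pos': array([ 0.28348156, -0.61196554,  0.24432102]), 'orientation': array([-1.38285222,  0.88518259, -0.88254367]), 'contact_force': array([ 0.52682135, -0.01819437,  0.32306774]), 'moment': array([-0.02479474,  0.02985013, -0.0028923 ]), 'grip_width': 0.08512539611671398} 0.014
scene [[381.36193590744654, 0.0, 325.3575981658864], [0.0, 381.36193590744654, 209.40904291157992], [0.0, 0.0, 1.0]] [[0.8733, 0.3755, -0.3104, 0.8064], [0.487, -0.6568, 0.5757, -0.534], [0.0123, -0.654, -0.7564, 0.7396], [0.0, 0.0, 0.0, 1.0]]
trivet_top [([325, 251, 397, 319], 0.8)]
tile_top [([381, 175, 426, 213], 0.94)]
plate_knob [([313, 138, 362, 168], 0.8), ([396, 108, 428, 145], 0.67)]
weight_mid [([227, 273, 
[... 547 characters left out ...]
6, 144, 374, 188], 0.78)]
tile_top [([244, 155, 277, 187], 0.75)]
plate_knob [([213, 216, 262, 262], 0.79)]
weight_mid [([326, 144, 374, 190], 0.41)]
jar_mid [([280, 226, 299, 245], 0.7)]
cup_mid [([324, 260, 339, 277], 0.58), ([356, 242, 373, 255], 0.57), ([329, 224, 345, 242], 0.51)]
mug [([165, 178, 198, 203], 0.87)]
bottle [([426, 183, 454, 209], 0.55)]
wrist [[335.5122361307838, 0.0, 309.76239042755714], [0.0, 335.5122361307838, 202.48805352338124], [0.0, 0.0, 1.0]] [[0.4203, -0.8748, -0.2411, 0.3449], [-0.9074, -0.4053, -0.1111, -0.5836], [-0.0005, 0.2655, -0.9641, 0.374], [0.0, 0.0, 0.0, 1.0]]
trivet_top []
tile_top []
plate_knob []
weight_mid []
jar_mid []
cup_mid []
mug []
bottle []
```

View pictures.

```bash
python3 - <<'E'
from bench import r
import cv2
from scipy.spatial.transform import Rotation as R
print(R.from_rotvec(r.get_obs()["orientation"]).as_matrix().round(3))
a=cv2.imread("pics/top0.png")[120:320,140:480];cv2.imwrite("pics/top0c.png",cv2.resize(a,None,fx=2.3,fy=2.3,interpolation=cv2.INTER_CUBIC))
a=cv2.imread("pics/scene0.png")[90:390,200:460];cv2.imwrite("pics/scene0c.png",cv2.resize(a,None,fx=2,fy=2,interpolation=cv2.INTER_CUBIC))
E
```

```text
[[ 0.42   0.     0.907]
 [-0.907 -0.     0.42 ]
 [ 0.    -1.     0.   ]]
```

View pics/top0c.png

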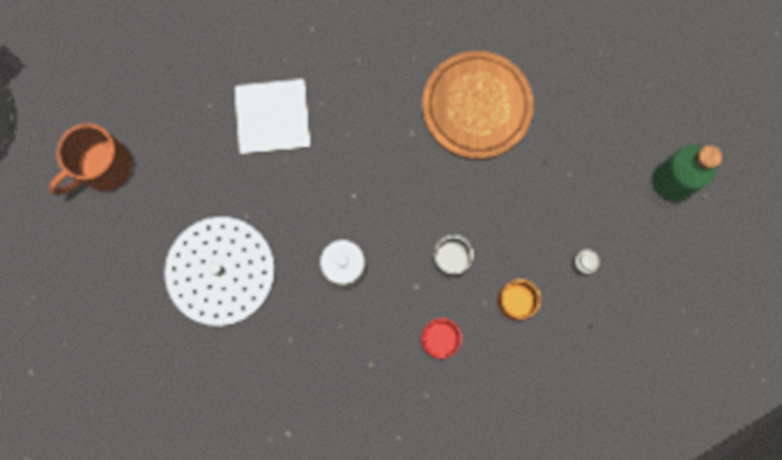

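View pics/scene0c.png

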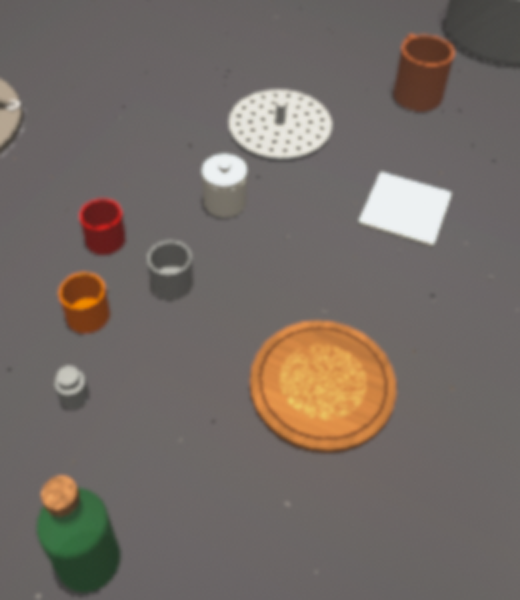

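View pics/wrist0.png

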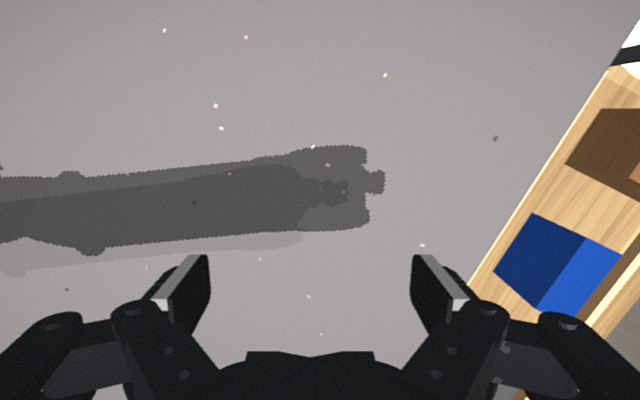

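```bash
cat > h.py <<'E'
import numpy as np, cv2
from scipy.spatial.transform import Rotation as R
def ray(f,uv):
    K=f["camera_matrix"];T=f["cam_to_world"]
    d=T[:3,:3]@np.linalg.solve(K,[uv[0],uv[1],1.]);return T[:3,3],d/np.linalg.norm(d)
def onz(f,uv,z):
    c,d=ray(f,uv);return c+d*(z-c[2])/d[2]
def tri(obs):
    A=np.zeros((3,3));b=np.zeros(3);L=[]
    for f,uv in obs:
        c,d=ray(f,uv);P=np.eye(3)-np.outer(d,d);A+=P;b+=P@c;L.append((c,P))
    x=np.linalg.solve(A,b);return x,[np.linalg.norm(P@(x-c)) for c,P in L]
def proj(f,X):
    K=f["camera_matrix"];T=f["cam_to_world"];X=np.atleast_2d(X)
    p=(X-T[:3,3])@T[:3,:3];q=p@K.T;return q[:,:2]/q[:,2:]
def circ(c,rad,n=72):
    t=np.linspace(0,2*np.pi,n,endpoint=False);c=np.asarray(c,float)
    return np.stack([c[0]+rad*np.cos(t),c[1]+rad*np.sin(t),np.full(n,c[2])],1)
def state(r):
    o=r.get_obs();M=R.from_rotvec(o["orientation"]).as_matrix()
    print("t",round(o["clock"],2),"tcp",o["tcp_pos"].round(4),"x-axis",M[:,0].round(3),"z",M[:,2].round(3),"y",M[:,1].round(3),"w",round(o["grip_width"],4),"F",o["contact_force"].round(1),"q",o["joints"].round(2));return o,M
E
python3 - <<'E'
from bench import r
from h import *
F={n:r.grab_frame(n) for n in("scene","top")}
E={}
for n,boxes in {"top":{"trivet":(315,135,385,198),"tile":(236,147,285,195),"plate":(203,206,272,272)},"scene":{"trivet":(315,240,407,330),"tile":(370,165,437,222),"plate":(303,125,372,178)}}.items():
    hsv=cv2.cvtColor(F[n]["image"],cv2.COLOR_RGB2HSV);im=F[n]["image"]
    for k,b in boxes.items():
        c=hsv[b[1]:b[3],b[0]:b[2]]
        m=((c[...,1]>90)&(c[...,2]>90)) if k=="trivet" else ((c[...,2]>150)&(c[...,1]<80))
        m=m.astype(np.uint8)
        if k=="plate": m=cv2.morphologyEx(m,cv2.MORPH_CLOSE,np.ones((5,5)))
        cs,_=cv2.findContours(m,cv2.RETR_EXTERNAL,cv2.CHAIN_APPROX_NONE);ct=max(cs,key=cv2.contourArea)
        h=cv2.convexHull(ct)
        if k=="tile":
            M=cv2.moments(ct);ctr=(M["m10"]/M["m00"],M["m01"]/M["m00"]);rr=cv2.minAreaRect(ct)
        else:
            rr=cv2.fitEllipse(h);ctr=rr[0]
        ctr=(ctr[0]+b[0],ctr[1]+b[1]);E[n,k]=ctr;print(n,k,np.round(ctr,1),rr)
for k,z in(("trivet",.012),("tile",.008),("plate",.010)):
    print(k,tri([(F[n],E[n,k]) for n in F]),[onz(F[n],E[n,k],z).round(4) for n in F])
# nets
rc={"jar":([303,167,323,198],[280,226,299,245]),"cup":([273,210,296,241],[329,224,345,242]),"weight":([227,273,246,293],[391,228,402,240])}
for k,(a,b) in rc.items():
    print(k,tri([(F["scene"],((a[0]+a[2])/2,(a[1]+a[3])/2)),(F["top"],((b[0]+b[2])/2,(b[1]+b[3])/2))]))
E
```

```text
top trivet [347.2 165. ] ((32.23900604248047, 30.019487380981445), (47.07966232299805, 48.570526123046875), 99.07282257080078)
top tile [257.8 170. ] ((21.680330276489258, 22.98360824584961), (30.14840316772461, 31.234830856323242), 84.80557250976562)
top plate [234.9 237.4] ((31.88132667541504, 31.4318790435791), (46.58918762207031, 48.365638732910156), 47.04632568359375)
scene trivet [361.  282.6] ((46.010833740234375, 42.57892608642578), (65.78758239746094, 74.37593841552734), 104.5729751586914)
scene tile [402.7 193.4] ((32.28459930419922, 28.06488037109375), (41.09537887573242, 28.825000762939453), 16.927513122558594)
scene plate [331.6 156.3] ((28.64960479736328, 31.301921844482422), (40.37910842895508, 68.6256103515625), 71.76498413085938)
trivet (array([ 0.67535674, -0.11916249,  0.00215025]), [np.float64(0.00018370795307534705), np.float64(0.00018370795307539627)]) [array([ 0.677 , -0.1248,  0.012 ]), array([ 0.6726, -0.1181,  0.012 ])]
tile (array([0.65564554, 0.17695008, 0.00400491]), [np.float64(0.00025984635808714836), np.float64(0.00025984635808697646)]) [array([0.6563, 0.1729, 0.008 ]), array([0.6548, 0.1765, 0.008 ])]
plate (array([ 0.42307962,  0.23746802, -0.00986387]), [np.float64(0.01339852022226293), np.float64(0.013398520222262907)]) [array([0.4244, 0.2067, 0.01  ]), array([0.4318, 0.2421, 0.01  ])]
jar (array([0.43933584, 0.06941528, 0.02971087]), [np.float64(0.003167093326383875), np.float64(0.0031670933263837266)])
cup (array([ 0.44854624, -0.08070804,  0.01908507]), [np.float64(0.002437489752480246), np.float64(0.002437489752480315)])
weight (array([ 0.44697893, -0.26637332,  0.02527004]), [np.float64(0.004517394086514568), np.float64(0.004517394086514712)])
```

>>> send_rows:
  plan:
    - [0,0,0,-9.3,1]
    - [0,0,0,-9.3,1]
    - [0,0,0,-9.3,1]
    - [0,0,0,-9.3,1]
    - [0,0,0,-9.3,1]
    - [0,0,0,-9.3,1]
    - [0,0,0,-9.3,1]
    - [0,0,0,0,1]

```text
clock: 2.45
tcp_pos: [0.2836, -0.6126, 0.2453]
orientation: [-1.571, 0.002, -0.002]
contact_force: [-0.1, 0.5, 0.0]
grip_width: 0.0852
```

>>> send_rows:
  plan:
    - [3,0,4,0,1]
    - [3,0,4,0,1]
    - [3,0,4,0,1]
    - [3,0,4,0,1]
    - [3,0,4,0,1]
    - [3,0,4,0,1]
    - [3,0,4,0,1]
    - [3,0,4,0,1]
    - [0,0,4,0,1]
    - [0,0,0,0,1]

```text
clock: 3.7
tcp_pos: [0.5251, -0.2485, 0.2456]
orientation: [-1.569, -0.002, 0.001]
contact_force: [-1.1, 0.1, -1.6]
grip_width: 0.0854
```

```bash
python3 - <<'E'
from bench import r
from h import *
state(r);f=r.grab_frame("wrist");cv2.imwrite("pics/w1.png",f["image"][:,:,::-1]);np.save("f1.npy",f,allow_pickle=True)
for t in ("trivet_top","weight_mid","cup_mid","jar_mid"):
    print(t,[( np.round(d["rect"],1).tolist(),round(d["p"],2)) for d in r.recognise("wrist",t)])
print(f["cam_to_world"].round(3))
E
```

```text
t 3.7 tcp [ 0.5251 -0.2485  0.2456] x-axis [1.    0.002 0.   ] z [-0.002  1.     0.001] y [ 0.     0.001 -1.   ] w 0.0854 F [-1.1  0.1 -1.6] q [ 0.63  0.35 -0.38  1.77  0.14  1.05  0.21]
trivet_top [([376.1, 0.0, 538.8, 126.6], 0.6)]
weight_mid [([219.5, 170.4, 255.4, 206.3], 0.89)]
cup_mid [([198.5, 0.0, 261.6, 33.1], 0.69), ([93.2, 0.0, 146.1, 13.6], 0.69), ([140.5, 65.7, 209.6, 124.0], 0.59)]
jar_mid []
[[ 1.     0.002  0.001  0.525]
 [ 0.002 -0.965 -0.264 -0.181]
 [ 0.     0.264 -0.965  0.374]
 [ 0.     0.     0.     1.   ]]
```

View pics/w1.png

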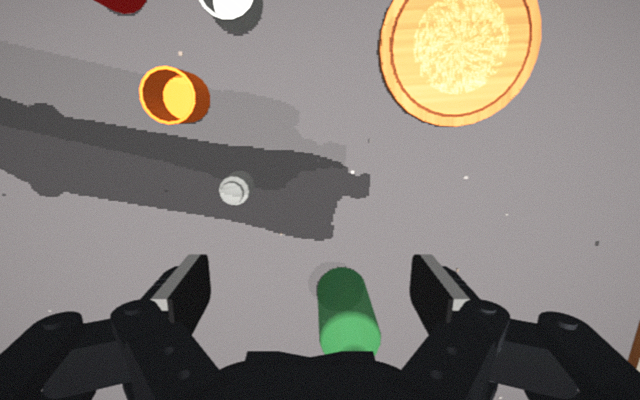

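>>> send_rows:
  plan:
    - [0,0,5,0,1]
    - [0,0,5,0,1]
    - [0,0,5,0,1]
    - [0,0,3,0,1]
    - [0,0,0,0,1]
    - [0,0,0,0,1]

```text
clock: 4.7
tcp_pos: [0.5242, -0.0745, 0.2452]
orientation: [-1.572, 0.003, -0.003]
contact_force: [0.8, -1.0, 0.1]
grip_width: 0.0854
```

```bash
python3 - <<'E'
from bench import r
from h import *
state(r);f=r.grab_frame("wrist");cv2.imwrite("pics/w2.png",f["image"][:,:,::-1]);np.save("f2.npy",f,allow_pickle=True)
for t in ("trivet_top","weight_mid","cup_mid","jar_mid"):
    print(t,[( np.round(d["rect"],1).tolist(),round(d["p"],2)) for d in r.recognise("wrist",t)])
E
```

```text
t 4.7 tcp [ 0.5242 -0.0745  0.2452] x-axis [ 1.    -0.003 -0.   ] z [ 0.003  1.    -0.001] y [-0.    -0.001 -1.   ] w 0.0854 F [ 0.8 -1.   0.1] q [ 0.41  0.27 -0.46  1.88  0.14  1.02 -0.11]
trivet_top [([367.4, 135.4, 513.4, 273.5], 0.81)]
weight_mid [([230.4, 301.4, 261.0, 350.7], 0.61)]
cup_mid [([210.8, 150.4, 265.6, 211.7], 0.93), ([93.9, 135.2, 170.9, 198.1], 0.91), ([163.6, 228.8, 220.4, 276.4], 0.65)]
jar_mid [([174.0, 0.0, 254.1, 58.9], 0.61)]
```

View pics/w2.png

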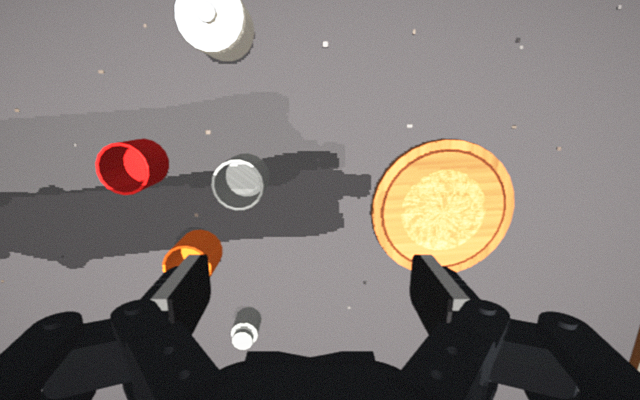

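>>> send_rows:
  plan:
    - [0,0,5,0,1]
    - [0,0,5,0,1]
    - [0,0,4,0,1]
    - [0,0,0,0,1]
    - [0,0,0,0,1]

```text
clock: 5.58
tcp_pos: [0.5244, 0.0662, 0.2451]
orientation: [-1.571, 0.002, -0.001]
contact_force: [-0.3, -0.7, -0.1]
grip_width: 0.0856
```

```bash
python3 - <<'E'
from bench import r
from h import *
state(r);f=r.grab_frame("wrist");cv2.imwrite("pics/w3.png",f["image"][:,:,::-1]);np.save("f3.npy",f,allow_pickle=True)
for t in ("trivet_top","tile_top","plate_knob","cup_mid","jar_mid"):
    print(t,[( np.round(d["rect"],1).tolist(),round(d["p"],2)) for d in r.recognise("wrist",t)])
E
```

```text
t 5.58 tcp [0.5244 0.0662 0.2451] x-axis [ 1.    -0.002 -0.   ] z [ 0.002  1.    -0.001] y [-0.    -0.001 -1.   ] w 0.0856 F [-0.3 -0.7 -0.1] q [ 0.2   0.28 -0.53  1.88  0.17  1.03 -0.4 ]
trivet_top [([363.9, 258.6, 493.8, 370.7], 0.58)]
tile_top [([384.6, 4.5, 490.0, 118.5], 0.97)]
plate_knob [([140.8, 0.0, 293.8, 73.4], 0.85)]
cup_mid [([118.4, 256.1, 174.2, 304.0], 0.85), ([221.2, 266.7, 272.1, 334.4], 0.69), ([196.7, 334.2, 229.9, 370.0], 0.56)]
jar_mid [([187.6, 143.9, 260.0, 206.4], 0.92), ([138.3, 0.0, 291.6, 74.0], 0.55)]
```

View pics/w3.png

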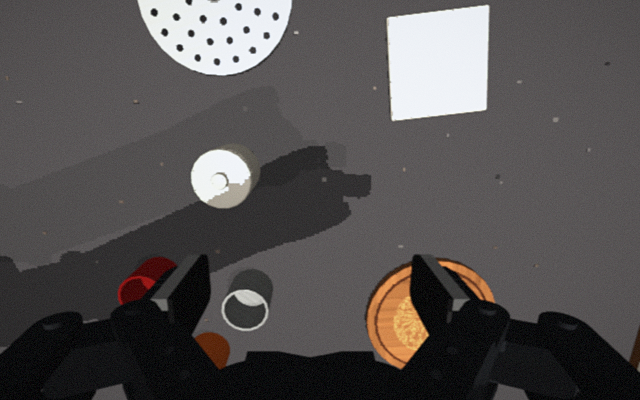

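>>> send_rows:
  plan:
    - [0,0,5,0,1]
    - [0,0,5,0,1]
    - [0,0,2,0,1]
    - [0,0,0,0,1]
    - [0,0,0,0,1]

```text
clock: 6.5
tcp_pos: [0.5247, 0.1856, 0.2451]
orientation: [-1.572, 0.002, -0.002]
contact_force: [-0.6, -0.6, 0.0]
grip_width: 0.0851
```

```bash
python3 - <<'E'
from bench import r
from h import *
state(r);f=r.grab_frame("wrist");cv2.imwrite("pics/w4.png",f["image"][:,:,::-1]);np.save("f4.npy",f,allow_pickle=True)
for t in ("trivet_top","tile_top","plate_knob","cup_mid","jar_mid"):
    print(t,[( np.round(d["rect"],1).tolist(),round(d["p"],2)) for d in r.recognise("wrist",t)])
E
```

```text
t 6.5 tcp [0.5247 0.1856 0.2451] x-axis [ 1.    -0.003 -0.   ] z [ 0.003  1.    -0.001] y [-0.    -0.001 -1.   ] w 0.0851 F [-0.6 -0.6  0. ] q [ 0.01  0.34 -0.58  1.81  0.21  1.05 -0.64]
trivet_top [([376.7, 340.5, 419.9, 373.4], 0.89)]
tile_top [([378.2, 129.7, 475.7, 224.2], 0.71)]
plate_knob [([151.6, 39.9, 297.9, 189.4], 0.56)]
cup_mid []
jar_mid [([208.0, 246.5, 265.0, 314.6], 0.87)]
```

View pics/w4.png

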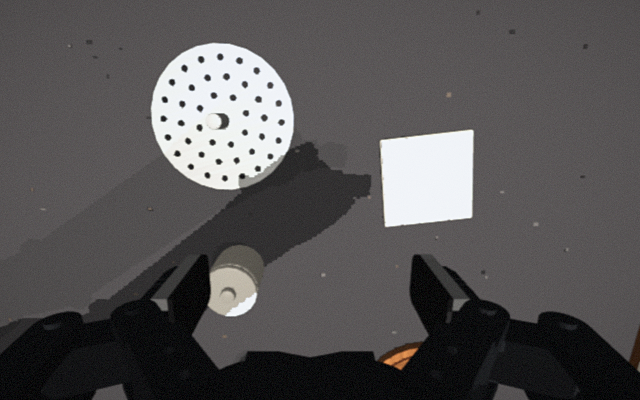

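```bash
cat > seg.py <<'E'
from h import *
def L(i): return np.load(f"f{i}.npy",allow_pickle=True).item()
def big(m,box):
    m2=np.zeros_like(m);m2[box[1]:box[3],box[0]:box[2]]=m[box[1]:box[3],box[0]:box[2]]
    cs,_=cv2.findContours(m2,cv2.RETR_EXTERNAL,cv2.CHAIN_APPROX_NONE);return max(cs,key=cv2.contourArea)
def zfit(obs_c):  # centre with apparent-ellipse; obs list of (f, ellipse centre)
    return tri(obs_c)
E
python3 - <<'E'
from seg import *
f={i:L(i) for i in(1,2,3,4)}
def white(i,v=170,s=70):
    h=cv2.cvtColor(f[i]["image"],cv2.COLOR_RGB2HSV);return ((h[...,2]>v)&(h[...,1]<s)).astype(np.uint8)
def org(i):
    h=cv2.cvtColor(f[i]["image"],cv2.COLOR_RGB2HSV);return ((h[...,2]>90)&(h[...,1]>70)).astype(np.uint8)
# tile corners
def corners(i,box):
    c=big(white(i),box);h=cv2.convexHull(c);q=cv2.approxPolyDP(h,6,True)[:,0,:].astype(float);return q[np.argsort(np.arctan2(*(q-q.mean(0)).T))]
q3=corners(3,(370,0,510,135));q4=corners(4,(365,120,490,240));print(q3,q4)
P=[tri([(f[3],a),(f[4],b)]) for a,b in zip(q3,q4)]
print("tile",[ (p.round(4),round(e[0],4)) for p,e in P],np.mean([p for p,e in P],0), "z.008:",np.mean([onz(f[3],a,.008) for a in q3],0),np.mean([onz(f[4],a,.008) for a in q4],0))
# plate
c=big(cv2.morphologyEx(white(4,140),cv2.MORPH_CLOSE,np.ones((7,7))),(140,30,305,195));e=cv2.fitEllipse(cv2.convexHull(c));print("plate",e,onz(f[4],e[0],.010))
Q=np.array([onz(f[4],p[0],.010) for p in cv2.convexHull(c)]);cc,rr=cv2.minEnclosingCircle(Q[:,:2].astype(np.float32));print("plate circ",cc,rr)
# trivet
c=big(org(2),(360,130,525,280));
hh=cv2.convexHull(c);Q=np.array([onz(f[2],p[0],.012) for p in hh]);print("trivet circ",cv2.minEnclosingCircle(Q[:,:2].astype(np.float32)),cv2.fitEllipse(Q[:,:2].astype(np.float32)))
for n,(a,b),z in(("w1",(1,(0,0)),0),):pass
vis=[]
for i,b in((4,(150,40,300,190)),(2,(205,140,275,215)),(3,(180,135,265,210)),(1,(210,160,265,210)),(2,(225,295,265,355)),(3,(215,260,280,335)),(2,(170,0,260,65)),(4,(200,240,270,320))):
    im=f[i]["image"][b[1]:b[3],b[0]:b[2],::-1];s=190/max(im.shape[:2]);im=cv2.resize(im,None,fx=s,fy=s,interpolation=cv2.INTER_CUBIC)
    o=np.zeros((195,195,3),np.uint8);o[:im.shape[0],:im.shape[1]]=im;vis.append(o)
cv2.imwrite("pics/mos.png",np.vstack([np.hstack(vis[:4]),np.hstack(vis[4:])]))
E
```

```text
[[387.  18.]
 [392. 120.]
 [486. 108.]
 [487.   5.]] [[380. 141.]
 [385. 226.]
 [471. 216.]
 [472. 130.]]
tile [(array([0.6005, 0.221 , 0.008 ]), np.float64(0.0001)), (array([0.6119, 0.1237, 0.0065]), np.float64(0.0002)), (array([0.7096, 0.1358, 0.0071]), np.float64(0.0003)), (array([0.6977, 0.2323, 0.0077]), np.float64(0.0003))] [0.65492486 0.17819024 0.00735149] z.008: [0.65475048 0.17817583 0.008     ] [0.65464733 0.17840908 0.008     ]
plate ((221.845703125, 115.61033630371094), (139.85800170898438, 149.41580200195312), 145.79806518554688) [0.43266132 0.24793155 0.01      ]
plate circ (0.4328479766845703, 0.24345380067825317) 0.07540269941091537
trivet circ ((0.6729474067687988, -0.11596551537513733), 0.08113798499107361) ((0.6732034683227539, -0.11589902639389038), (0.15897546708583832, 0.16175737977027893), 53.672882080078125)
```

View pics/mos.png

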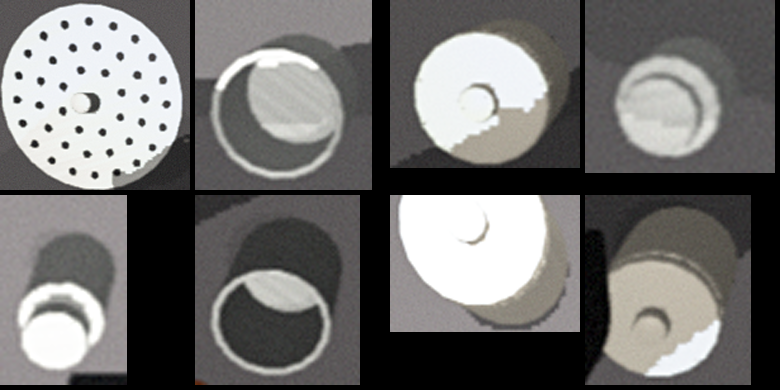

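```bash
python3 - <<'E'
from seg import *
f={i:L(i) for i in(1,2,3,4)}
print("knob",onz(f[4],(216.3,120.5),.046))
print("jarknob",tri([(f[3],(219.4,181.5)),(f[4],(228.2,293.5))]),onz(f[3],(221.2,178.4),.062))
print("cup",tri([(f[2],(237.8,185.4)),(f[3],(245,310.1))]))
print("weight",tri([(f[1],(232.3,194.2)),(f[2],(242.4,340.8))]))
# reproject trivet/plate circles
im=f[4]["image"][:,:,::-1].copy()
for p in proj(f[4],circ((.4328,.2435,.01),.075)):cv2.circle(im,tuple(int(x) for x in p.round()),0,(0,0,255),1)
cv2.imwrite("pics/pl.png",cv2.resize(im[30:200,140:310],None,fx=3,fy=3))
im=f[2]["image"][:,:,::-1].copy()
for z,c in((.012,(0,0,255)),(0,(255,0,0))):
  for p in proj(f[2],circ((.673,-.116,z),.080)):cv2.circle(im,tuple(int(x) for x in p.round()),0,c,1)
cv2.imwrite("pics/tr.png",cv2.resize(im[125:285,360:530],None,fx=3,fy=3))
E
```

```text
knob [0.43623029 0.24400008 0.046     ]
jarknob (array([0.43897452, 0.06875439, 0.06111568]), [np.float64(0.0002927946049908284), np.float64(0.00029279460499095146)]) [0.4408357  0.07190668 0.062     ]
cup (array([ 0.45294192, -0.07844005,  0.04869657]), [np.float64(8.175378617228081e-05), np.float64(8.175378617233914e-05)])
weight (array([ 0.44638284, -0.26274781,  0.04340281]), [np.float64(0.00029493075855646585), np.float64(0.00029493075855657275)])
```

View pics/pl.png

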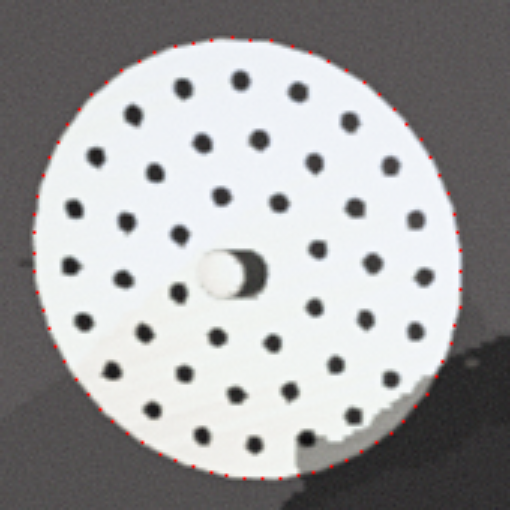

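View pics/tr.png

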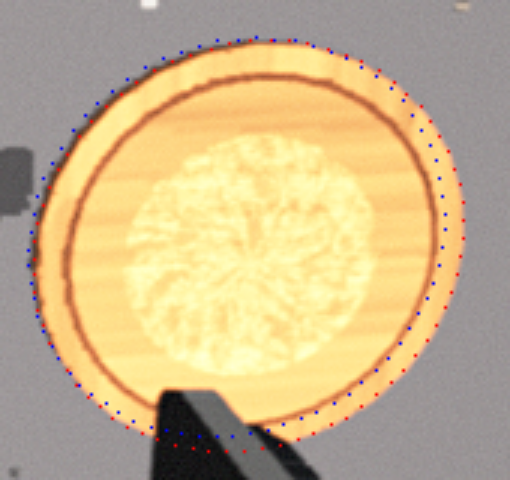

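>>> send_rows:
  plan:
    - [-4.6,0,2.9,0,1]
    - [-4.5,0,2.9,0,1]
    - [0,4,0,0,1]
    - [0,4,0,0,1]
    - [0,3,0,0,1]
    - [0,0,0,0,1]
    - [0,0,0,0,1]

```text
clock: 7.68
tcp_pos: [0.4341, 0.2458, 0.1364]
orientation: [-1.57, -0.0, -0.002]
contact_force: [1.5, 0.5, -0.2]
grip_width: 0.0854
```

```bash
python3 - <<'E'
from bench import r
from h import *
state(r);f=r.grab_frame("wrist");cv2.imwrite("pics/w5.png",f["image"][:,:,::-1]);np.save("f5.npy",f,allow_pickle=True)
print(proj(f,[(.4335,.2438,.046),(.4335,.2438,.010)]))
E
```

```text
t 7.67 tcp [0.4341 0.2458 0.1364] x-axis [ 1.    -0.001  0.001] z [0.001 1.    0.001] y [ 0.001  0.001 -1.   ] w 0.0854 F [ 1.5  0.5 -0.2] q [-0.15  0.39 -0.59  2.04  0.31  0.79 -0.92]
[[308.42277937 216.1256989 ]
 [308.56006268 202.27078915]]
```

View pics/w5.png

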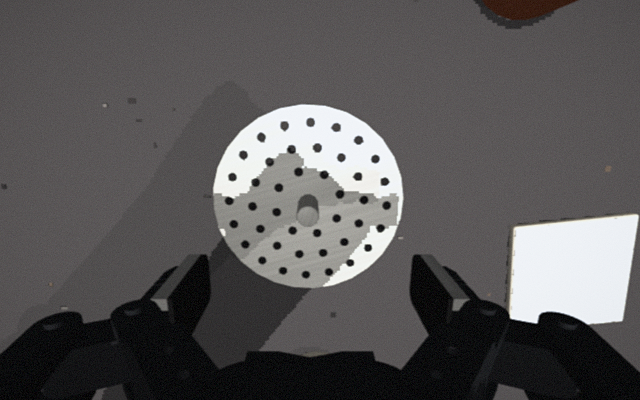

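>>> send_rows:
  plan:
    - [0,4,-0.2,0,1]
    - [0,3.5,0,0,1]
    - [0,2,0,0,1]
    - [0,1,0,0,1]
    - [0,0.3,0,0,1]
    - [0,0,0,0,1]
    - [0,0,0,0,1]

```text
clock: 8.6
tcp_pos: [0.434, 0.2437, 0.0281]
orientation: [-1.57, -0.0, -0.002]
contact_force: [0.6, -0.1, -0.5]
grip_width: 0.0854
```

>>> send_rows:
  plan:
    - [0,0,0,0,0]
    - [0,0,0,0,0]
    - [0,0,0,0,0]
    - [0,0,0,0,0]
    - [0,0,0,0,0]
    - [0,0,0,0,0]
    - [0,0,0,0,0]
    - [0,0,0,0,0]
  force: 60

```text
clock: 9.6
tcp_pos: [0.4335, 0.2434, 0.0274]
orientation: [-1.571, 0.0, -0.001]
contact_force: [-1.1, 0.3, 4.7]
grip_width: 0.0143
```

>>> send_rows:
  plan:
    - [0,-0.5,0,0,0]
    - [0,-1,0,0,0]
    - [0,-2,0,0,0]
    - [0,-3,0,0,0]
    - [0,0,0,0,0]
    - [0,0,0,0,0]

```text
clock: 10.35
tcp_pos: [0.4332, 0.2429, 0.092]
orientation: [-1.571, 0.001, -0.001]
contact_force: [-0.2, 0.5, -1.9]
grip_width: 0.0146
```

```bash
python3 - <<'E'
from bench import r
from h import *
state(r);f=r.grab_frame("wrist");cv2.imwrite("pics/w6.png",f["image"][:,:,::-1]);np.save("f6.npy",f,allow_pickle=True)
g=r.grab_frame("scene");cv2.imwrite("pics/s6.png",cv2.resize(g["image"][80:260,270:470,::-1],None,fx=3,fy=3))
E
```

```text
t 10.35 tcp [0.4332 0.2429 0.092 ] x-axis [ 1.    -0.001 -0.   ] z [ 0.001  1.    -0.   ] y [-0. -0. -1.] w 0.0146 F [-0.2  0.5 -1.9] q [-0.18  0.46 -0.56  2.07  0.37  0.71 -0.98]
```

View pics/w6.png

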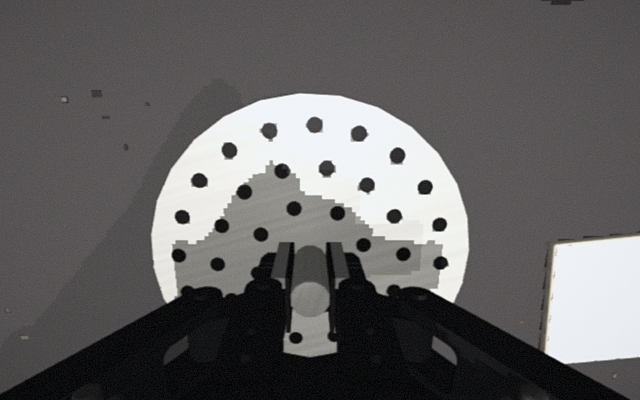

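View pics/s6.png

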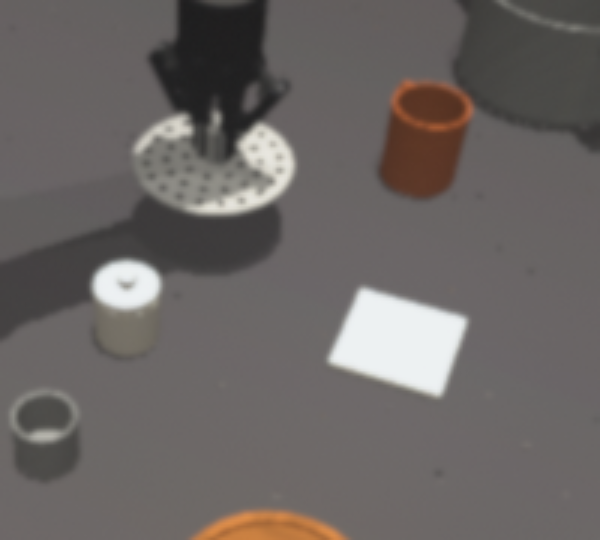

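>>> send_rows:
  plan:
    - [0,-3,0,0,0]
    - [0,-3,0,0,0]
    - [1.4,0,-2.1,0,0]
    - [2.5,0,-3.7,0,0]
    - [2.5,0,-3.7,0,0]
    - [2.5,0,-3.7,0,0]
    - [2.5,0,-3.7,0,0]
    - [2.5,0,-3.7,0,0]
    - [2.5,0,-3.7,0,0]
    - [2.5,0,-3.7,0,0]
    - [2.5,0,-3.7,0,0]
    - [1.5,0,-2.5,0,0]

```text
clock: 11.95
tcp_pos: [0.6623, -0.1014, 0.1506]
orientation: [-1.571, 0.004, -0.001]
contact_force: [0.8, 0.8, -1.4]
grip_width: 0.0143
```

>>> send_rows:
  plan:
    - [1.5,0,-1.6,0,0]
    - [0,0,0,0,0]
    - [0,0,0,0,0]
    - [0,0,0,0,0]

```text
clock: 12.45
tcp_pos: [0.6765, -0.1133, 0.1521]
orientation: [-1.57, -0.0, 0.001]
contact_force: [0.1, 0.1, -2.2]
grip_width: 0.0143
```

```bash
python3 - <<'E'
from bench import r
from h import *
state(r);f=r.grab_frame("wrist");np.save("f7.npy",f,allow_pickle=True)
im=f["image"][:,:,::-1].copy()
for p in proj(f,circ((.6725,-.1155,.012),.08)):cv2.circle(im,tuple(int(x) for x in p.round()),1,(0,0,255),-1)
cv2.imwrite("pics/w7.png",im)
E
```

```text
t 12.45 tcp [ 0.6765 -0.1133  0.1521] x-axis [ 1.     0.001 -0.001] z [-0.001  1.     0.001] y [-0.001  0.001 -1.   ] w 0.0143 F [ 0.1  0.1 -2.2] q [ 0.39  0.63 -0.46  1.58  0.31  1.01 -0.16]
```

View pics/w7.png

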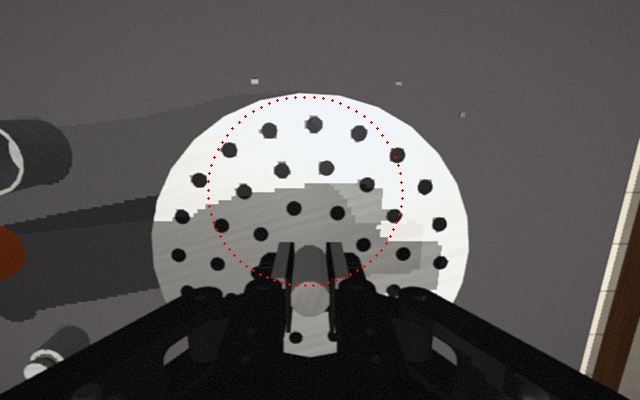

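>>> send_rows:
  plan:
    - [-0.4,2,-0.2,0,0]
    - [0,3,0,0,0]
    - [0,3,0,0,0]
    - [0,1.5,0,0,0]
    - [0,1,0,0,0]
    - [0,0.5,0,0,0]
    - [0,0.2,0,0,0]
    - [0,0,0,0,0]
    - [0,0,0,0,0]

```text
clock: 13.62
tcp_pos: [0.6735, -0.1169, 0.0409]
orientation: [-1.571, -0.0, -0.001]
contact_force: [-0.2, -0.4, -1.9]
grip_width: 0.0146
```

>>> send_rows:
  plan:
    - [0,0.1,0.1,0,0]
    - [0,0.05,0,0,0]
    - [0,0,0,0,0]
    - [0,0,0,0,0]

```text
clock: 14.12
tcp_pos: [0.6734, -0.1158, 0.0395]
orientation: [-1.571, 0.0, -0.001]
contact_force: [-1.8, 0.0, 5.5]
grip_width: 0.0146
```

```bash
python3 - <<'E'
from bench import r
from h import *
state(r)
g=r.grab_frame("scene");cv2.imwrite("pics/s8.png",cv2.resize(g["image"][180:340,270:450,::-1],None,fx=3,fy=3))
E
```

```text
t 14.12 tcp [ 0.6734 -0.1158  0.0395] x-axis [ 1.    -0.001  0.001] z [ 0.001  1.    -0.   ] y [ 0.001 -0.    -1.   ] w 0.0146 F [-1.8  0.   5.5] q [ 0.36  0.75 -0.41  1.65  0.38  0.82 -0.22]
```

View pics/s8.png

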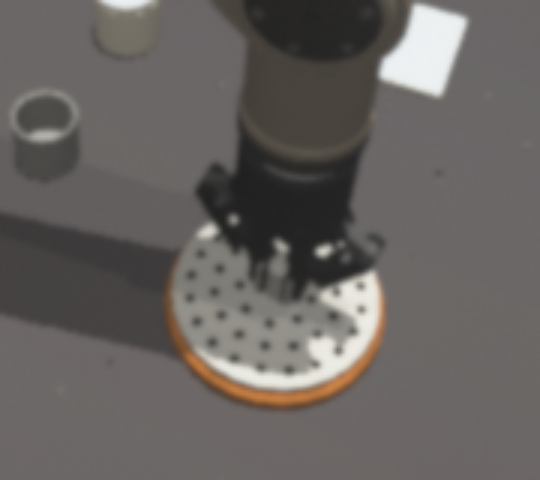

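Plate rests on the trivet (5.5 N contact, centred in the picture at about (275,310) in the crop). Releasing and rising.

>>> send_rows:
  plan:
    - [0,0,0,0,0.5]
    - [0,0,0,0,1]
    - [0,0,0,0,1]
    - [0,0,0,0,1]
    - [0,0,0,0,1]
    - [0,-1,0,0,1]
    - [0,-3,0,0,1]
    - [0,-4,0,0,1]
    - [0,-4,0,0,1]
    - [0,-4,0,0,1]
    - [0,-2,0,0,1]
    - [0,0,0,0,1]

```text
clock: 15.68
tcp_pos: [0.6738, -0.1158, 0.2203]
orientation: [-1.571, -0.002, -0.003]
contact_force: [-0.7, 0.2, -0.4]
grip_width: 0.0851
```

```bash
python3 - <<'E'
from bench import r
from h import *
o,M=state(r);f=r.grab_frame("wrist");np.save("f9.npy",f,allow_pickle=True)
im=f["image"][:,:,::-1].copy()
for c,z,rad,col in(((.6725,-.1155),.012,.08,(0,0,255)),((.6730,-.1158),.022,.075,(255,0,0)),((.6730,-.1158),.058,.008,(0,255,0))):
  for p in proj(f,circ((*c,z),rad)):cv2.circle(im,tuple(int(x) for x in p.round()),0,col,-1)
cv2.imwrite("pics/w9.png",im)
E
```

```text
t 15.68 tcp [ 0.6738 -0.1158  0.2203] x-axis [ 1.    -0.001  0.003] z [ 0.001  1.    -0.   ] y [ 0.003 -0.    -1.   ] w 0.0851 F [-0.7  0.2 -0.4] q [ 0.41  0.56 -0.48  1.53  0.28  1.12 -0.13]
```

View pics/w9.png

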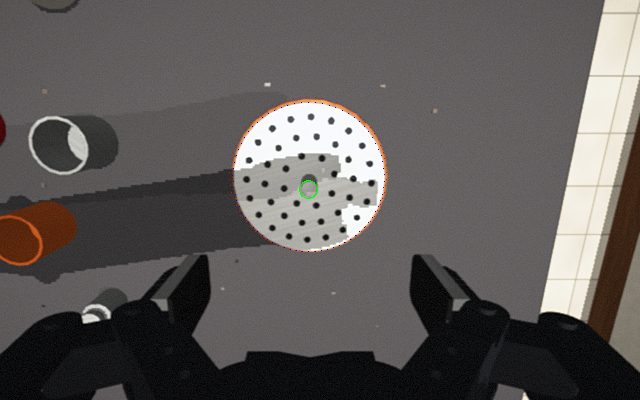

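>>> send_rows:
  plan:
    - [-3,0,-1.9,0,1]
    - [-4,0,-2.6,0,1]
    - [-4,0,-2.6,0,1]
    - [-4,0,-2.6,0,1]
    - [-4,0,-2.6,0,1]
    - [-3.7,0,-2.4,0,1]
    - [0,4,0,0,1]
    - [0,4,0,0,1]
    - [0,0,0,0,1]
    - [0,0,0,0,1]

```text
clock: 16.98
tcp_pos: [0.4463, -0.2624, 0.139]
orientation: [-1.57, 0.001, -0.0]
contact_force: [0.9, -0.2, 1.0]
grip_width: 0.0854
```

```bash
python3 - <<'E'
from bench import r
from h import *
o,M=state(r);f=r.grab_frame("wrist");np.save("f10.npy",f,allow_pickle=True)
im=f["image"][:,:,::-1].copy()
cv2.imwrite("pics/w10r.png",cv2.resize(im[130:290,210:410],None,fx=3.9,fy=3.7))
for z,rad in ((0,.016),(.034,.016),(.046,.012)):
  for p in proj(f,circ((.4464,-.2627,z),rad)):cv2.circle(im,tuple(int(x) for x in p.round()),0,(0,0,255),-1)
cv2.imwrite("pics/w10.png",im)
f1=np.load("f1.npy",allow_pickle=True).item();print("bottle",onz(f1,(352,330),.15))
E
```

```text
t 16.98 tcp [ 0.4463 -0.2624  0.139 ] x-axis [ 1. -0. -0.] z [0.    1.    0.001] y [-0.     0.001 -1.   ] w 0.0854 F [ 0.9 -0.2  1. ] q [ 0.79  0.39 -0.46  2.    0.24  0.8   0.19]
bottle [ 0.55817619 -0.3443322   0.15      ]
```

View pics/w10.png

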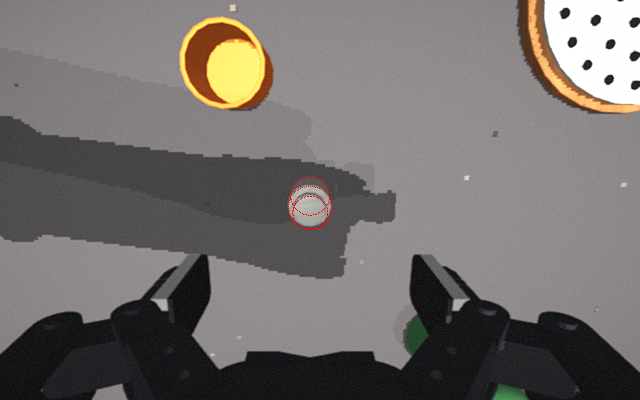

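View pics/w10r.png

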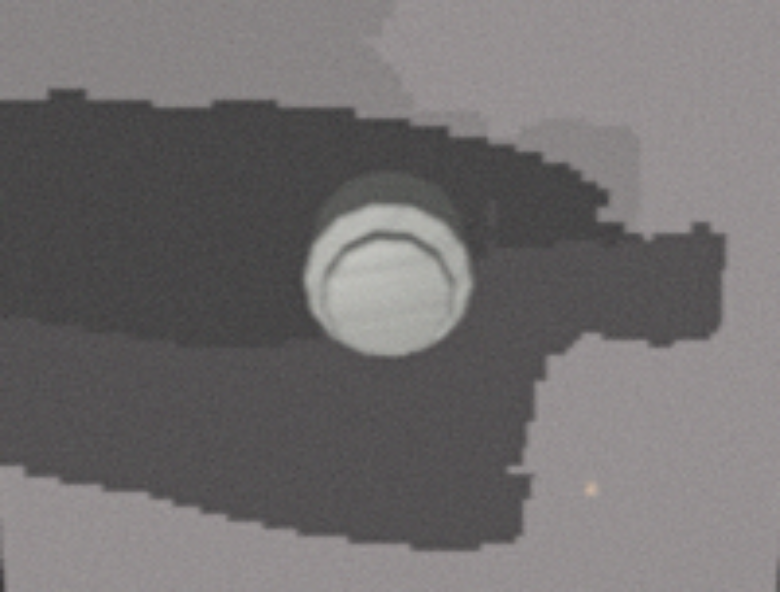

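```bash
python3 - <<'E'
from h import *
f=np.load("f10.npy",allow_pickle=True).item()
print(onz(f,(309.7,209.5),.046),onz(f,(389/3.9+210,280/3.7+130),.034),proj(f,[(.4464,-.2627,.046)]))
E
```

```text
[ 0.44640885 -0.26052971  0.046     ] [ 0.44643011 -0.26120264  0.034     ] [[309.68869438 212.51236491]]
```

>>> send_rows:
  plan:
    - [0,4,0.15,0,1]
    - [0,4,0,0,1]
    - [0,2.5,0,0,1]
    - [0,1,0,0,1]
    - [0,0.4,0,0,1]
    - [0,0,0,0,1]
    - [0,0,0,0,1]

```text
clock: 17.9
tcp_pos: [0.4467, -0.2615, 0.0208]
orientation: [-1.572, -0.0, -0.002]
contact_force: [-0.0, -0.1, -0.9]
grip_width: 0.0853
```

>>> send_rows:
  plan:
    - [0,0,0,0,0]
    - [0,0,0,0,0]
    - [0,0,0,0,0]
    - [0,0,0,0,0]
    - [0,0,0,0,0]
    - [0,0,0,0,0]
    - [0,0,0,0,0]
  force: 40

```text
clock: 18.77
tcp_pos: [0.4461, -0.2612, 0.0201]
orientation: [-1.571, 0.001, -0.001]
contact_force: [-0.7, 0.8, 6.1]
grip_width: 0.0308
```

```bash
python3 - <<'E'
from bench import r
from h import *
o,M=state(r)
E
```

```text
t 18.77 tcp [ 0.4461 -0.2612  0.0201] x-axis [ 1.    -0.001  0.   ] z [ 0.001  1.    -0.   ] y [ 0. -0. -1.] w 0.0308 F [-0.7  0.8  6.1] q [ 0.7   0.58 -0.36  2.06  0.38  0.56  0.07]
```

>>> send_rows:
  plan:
    - [0,-1,0,0,0]
    - [0,-3,0,0,0]
    - [0,-4,0,0,0]
    - [0,-5,0,0,0]
    - [3.4,0,2.7,0,0]
    - [4,0,3.2,0,0]
    - [4,0,3.2,0,0]
    - [4,0,3.2,0,0]
    - [4,0,3.2,0,0]
    - [3,0,3.2,0,0]
    - [0,0,0,0,0]
    - [0,0,0,0,0]

```text
clock: 20.27
tcp_pos: [0.6695, -0.0748, 0.1495]
orientation: [-1.571, 0.001, 0.0]
contact_force: [-0.6, 0.2, -0.7]
grip_width: 0.0307
```

```bash
python3 - <<'E'
from bench import r
from h import *
o,M=state(r);f=r.grab_frame("wrist");np.save("f11.npy",f,allow_pickle=True)
im=f["image"][:,:,::-1].copy()
cv2.imwrite("pics/w11.png",im)
E
```

```text
t 20.27 tcp [ 0.6695 -0.0748  0.1495] x-axis [ 1.    -0.001 -0.001] z [ 0.001  1.    -0.001] y [-0.001 -0.001 -1.   ] w 0.0307 F [-0.6  0.2 -0.7] q [ 0.34  0.61 -0.47  1.61  0.32  0.99 -0.23]
```

View pics/w11.png

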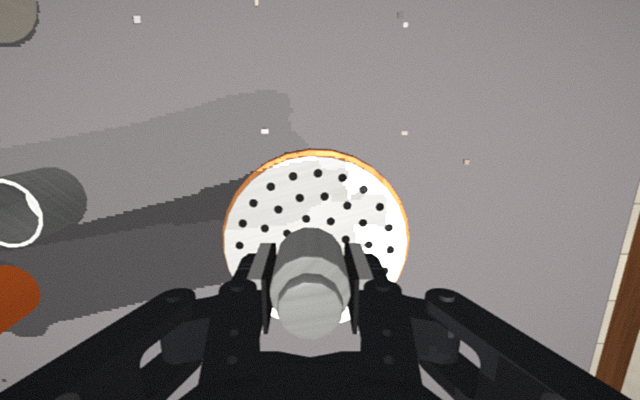

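>>> send_rows:
  plan:
    - [0,3,0,0,0]
    - [0,3,0,0,0]
    - [0,2.5,0,0,0]
    - [0,1.2,0,0,0]
    - [0,0.6,0,0,0]
    - [0,0.3,0,0,0]
    - [0,0,0,0,0]
    - [0,0,0,0,0]

```text
clock: 21.32
tcp_pos: [0.6706, -0.0743, 0.0445]
orientation: [-1.571, -0.0, -0.002]
contact_force: [-0.5, -0.2, -1.6]
grip_width: 0.0306
```

>>> send_rows:
  plan:
    - [0,0.1,0,0,0]
    - [0,0.05,0,0,0]
    - [0,0,0,0,0]
    - [0,0,0,0,0]

```text
clock: 21.82
tcp_pos: [0.6702, -0.0743, 0.0423]
orientation: [-1.571, 0.001, -0.001]
contact_force: [0.4, -0.1, -0.4]
grip_width: 0.0307
```

>>> send_rows:
  plan:
    - [0,0.05,0,0,0]
    - [0,0,0,0,0]

```text
clock: 22.08
tcp_pos: [0.6702, -0.0743, 0.0422]
orientation: [-1.571, 0.001, -0.001]
contact_force: [-2.1, 0.2, 2.8]
grip_width: 0.031
```

```bash
python3 - <<'E'
from bench import r
from h import *
state(r)
g=r.grab_frame("scene");cv2.imwrite("pics/s12.png",cv2.resize(g["image"][180:340,270:450,::-1],None,fx=3,fy=3))
E
```

```text
t 22.07 tcp [ 0.6702 -0.0743  0.0422] x-axis [ 1.    -0.001  0.   ] z [ 0.001  1.    -0.   ] y [ 0. -0. -1.] w 0.031 F [-2.1  0.2  2.8] q [ 0.31  0.74 -0.42  1.67  0.39  0.82 -0.28]
```

View pics/s12.png

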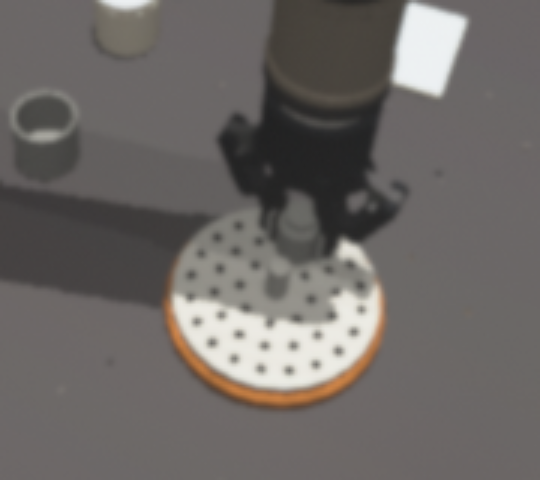

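>>> send_rows:
  plan:
    - [0,0,0,0,0.4]
    - [0,0,0,0,0.7]
    - [0,0,0,0,1]
    - [0,0,0,0,1]
    - [0,0,0,0,1]
    - [0,-1,0,0,1]
    - [0,-3,0,0,1]
    - [0,-4,0,0,1]
    - [0,-4,0,0,1]
    - [0,-4,0,0,1]
    - [0,0,0,0,1]
    - [0,0,0,0,1]

```text
clock: 23.62
tcp_pos: [0.6698, -0.0744, 0.2018]
orientation: [-1.571, 0.001, -0.001]
contact_force: [-0.7, 0.2, -1.1]
grip_width: 0.0856
```

```bash
python3 - <<'E'
from bench import r
from h import *
o,M=state(r);f=r.grab_frame("wrist");np.save("f13.npy",f,allow_pickle=True)
im=f["image"][:,:,::-1].copy()
cv2.imwrite("pics/w13r.png",cv2.resize(im[130:330,210:410],None,fx=2.9,fy=2.9))
for z,rad in ((.022,.016),(.056,.016),(.068,.012)):
  for p in proj(f,circ((.6703,-.0743,z),rad)):cv2.circle(im,tuple(int(x) for x in p.round()),0,(0,0,255),-1)
cv2.imwrite("pics/w13.png",cv2.resize(im[130:330,210:410],None,fx=2.9,fy=2.9))
E
```

```text
t 23.62 tcp [ 0.6698 -0.0744  0.2018] x-axis [ 1.    -0.001 -0.   ] z [ 0.001  1.    -0.   ] y [-0. -0. -1.] w 0.0856 F [-0.7  0.2 -1.1] q [ 0.35  0.56 -0.48  1.57  0.29  1.08 -0.21]
```

View pics/w13.png

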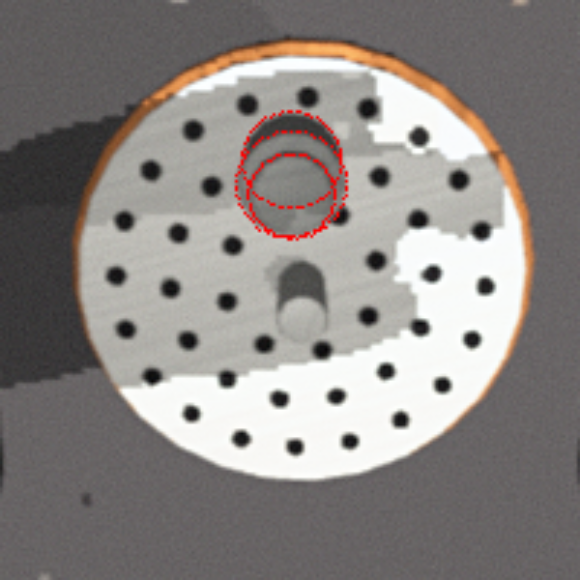

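View pics/w13r.png

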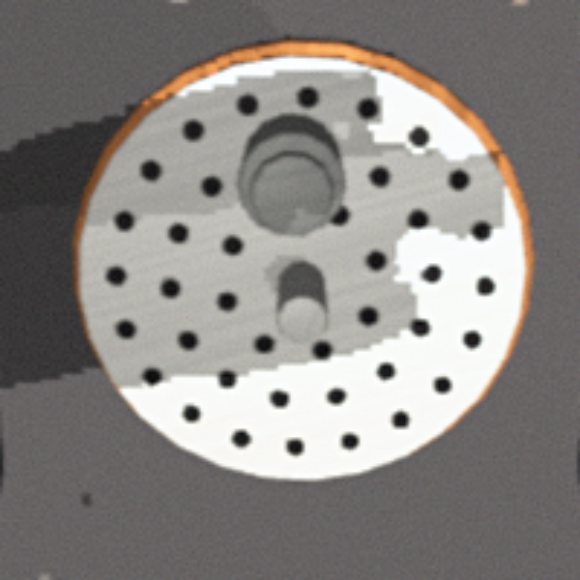

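>>> send_rows:
  plan:
    - [-3,0,2,0,1]
    - [-4,0,2.5,0,1]
    - [-4,0,2.5,0,1]
    - [-4,0,2.5,0,1]
    - [-4,0,2.5,0,1]
    - [-4,0,2.4,0,1]
    - [0,2,0,0,1]
    - [0,3,0,0,1]
    - [0,0,0,0,1]
    - [0,0,0,0,1]

```text
clock: 24.92
tcp_pos: [0.4404, 0.07, 0.152]
orientation: [-1.571, 0.001, -0.0]
contact_force: [0.4, 0.8, 0.2]
grip_width: 0.0853
```

```bash
python3 - <<'E'
from bench import r
from h import *
o,M=state(r);f=r.grab_frame("wrist");np.save("f14.npy",f,allow_pickle=True)
im=f["image"][:,:,::-1].copy()
cv2.imwrite("pics/w14.png",im)
cv2.imwrite("pics/w14r.png",cv2.resize(im[130:330,210:410],None,fx=2.9,fy=2.9))
print([(np.round(d["rect"],1),d["p"]) for d in r.recognise("wrist","jar_mid")])
E
```

```text
t 24.93 tcp [0.4404 0.07   0.152 ] x-axis [ 1.    -0.001 -0.001] z [0.001 1.    0.   ] y [-0.001  0.    -1.   ] w 0.0853 F [0.4 0.8 0.2] q [ 0.23  0.29 -0.61  2.14  0.23  0.78 -0.52]
[(array([264.7, 159.4, 350.9, 247.7]), 0.87), (array([509.3, 302. , 627.3, 345.4]), 0.63)]
```

View pics/w14.png

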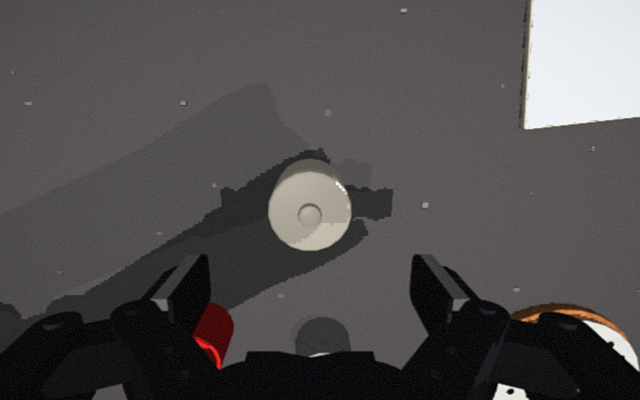

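View pics/w14r.png

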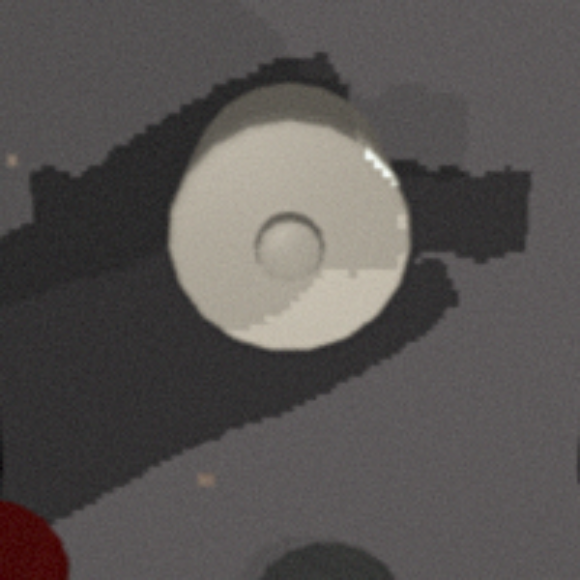

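```bash
python3 - <<'E'
from h import *
f=np.load("f14.npy",allow_pickle=True).item();f3=np.load("f3.npy",allow_pickle=True).item()
print(onz(f,(310,211.4),.062),onz(f,(310,215.9),.072),tri([(f,(310,215.9)),(f3,(219.4,181.5))]))
E
```

```text
[0.44066991 0.07139892 0.062     ] [0.44067262 0.07136583 0.072     ] (array([0.44067741, 0.07024624, 0.06842229]), [np.float64(1.8246560984257387e-05), np.float64(1.8246560984311587e-05)])
```

>>> send_rows:
  plan:
    - [0,3,0.1,0,1]
    - [0,3,0,0,1]
    - [0,3,0,0,1]
    - [0,1.7,0,0,1]
    - [0,0.8,0,0,1]
    - [0,0.3,0,0,1]
    - [0,0,0,0,1]
    - [0,0,0,0,1]

```text
clock: 26.02
tcp_pos: [0.4408, 0.071, 0.0344]
orientation: [-1.571, -0.0, -0.002]
contact_force: [0.3, 0.5, -0.7]
grip_width: 0.0853
```

>>> send_rows:
  plan:
    - [0,0,0,0,0]
    - [0,0,0,0,0]
    - [0,0,0,0,0]
    - [0,0,0,0,0]
    - [0,0,0,0,0]
    - [0,0,0,0,0]
  force: 40

```text
clock: 26.78
tcp_pos: [0.4404, 0.0708, 0.0342]
orientation: [-1.571, 0.0, -0.001]
contact_force: [-1.5, 0.1, 5.1]
grip_width: 0.0574
```

>>> send_rows:
  plan:
    - [0,-0.5,0,0,0]
    - [0,-1.5,0,0,0]
    - [0,-2,0,0,0]
    - [0,-2,0,0,0]
    - [2,0,-0.3,0,0]
    - [4,0,-0.7,0,0]
    - [4,0,-0.7,0,0]
    - [4,0,-0.7,0,0]
    - [4,0,-0.7,0,0]
    - [3.3,0,-0.6,0,0]
    - [1,0,-0.2,0,0]
    - [0,0,0,0,0]

```text
clock: 28.28
tcp_pos: [0.6627, 0.0317, 0.0939]
orientation: [-1.57, 0.001, -0.0]
contact_force: [-0.1, -0.4, -2.4]
grip_width: 0.0572
```

```bash
python3 - <<'E'
from bench import r
from h import *
o,M=state(r);f=r.grab_frame("wrist");np.save("f15.npy",f,allow_pickle=True)
cv2.imwrite("pics/w15.png",f["image"][:,:,::-1])
g=r.grab_frame("scene");cv2.imwrite("pics/s15.png",cv2.resize(g["image"][150:330,270:470,::-1],None,fx=3,fy=3))
E
```

```text
t 28.27 tcp [0.6627 0.0317 0.0939] x-axis [ 1.    -0.001 -0.001] z [0.001 1.    0.   ] y [-0.001  0.    -1.   ] w 0.0572 F [-0.1 -0.4 -2.4] q [ 0.2   0.67 -0.49  1.67  0.38  0.9  -0.44]
```

View pics/w15.png

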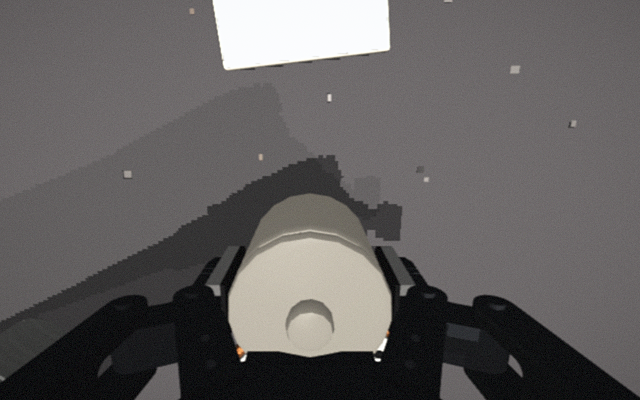

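View pics/s15.png

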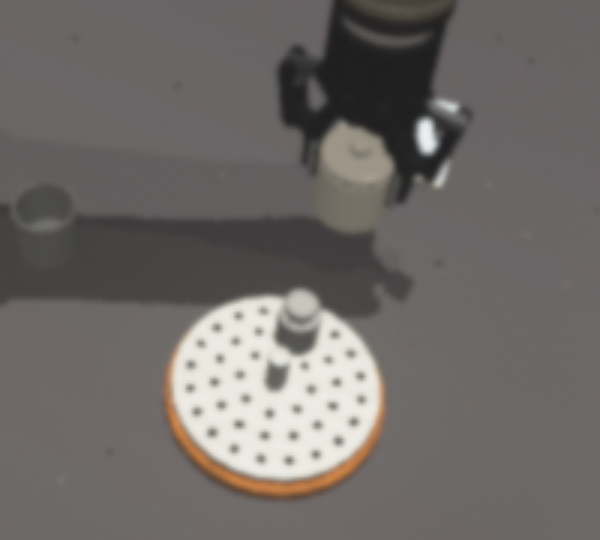

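Jar is held upright; weight stands on the plate. Lower the jar.

>>> send_rows:
  plan:
    - [0.1,2,0,0,0]
    - [0,2,0,0,0]
    - [0,1,0,0,0]
    - [0,0.5,0,0,0]
    - [0,0.3,0,0,0]
    - [0,0,0,0,0]
    - [0,0,0,0,0]

```text
clock: 29.25
tcp_pos: [0.6646, 0.0318, 0.0363]
orientation: [-1.571, -0.0, -0.001]
contact_force: [-0.4, 0.3, -1.9]
grip_width: 0.0572
```

>>> send_rows:
  plan:
    - [0,0.1,0,0,0]
    - [0,0.1,0,0,0]
    - [0,0,0,0,0]
    - [0,0,0,0,0]

```text
clock: 29.75
tcp_pos: [0.6644, 0.0317, 0.0344]
orientation: [-1.571, 0.0, -0.001]
contact_force: [-2.5, -0.2, 5.1]
grip_width: 0.0572
```

Contact at the same height as when picked up; release and rise.

>>> send_rows:
  plan:
    - [0,0,0,0,0.8]
    - [0,0,0,0,1]
    - [0,0,0,0,1]
    - [0,0,0,0,1]
    - [0,-1,0,0,1]
    - [0,-3,0,0,1]
    - [0,-4,0,0,1]
    - [0,-4,0,0,1]
    - [0,0,0,0,1]
    - [0,0,0,0,1]

```text
clock: 31.0
tcp_pos: [0.664, 0.0315, 0.1538]
orientation: [-1.571, 0.001, -0.001]
contact_force: [0.1, 1.1, -0.6]
grip_width: 0.0853
```

```bash
python3 - <<'E'
from bench import r
from h import *
o,M=state(r);f=r.grab_frame("wrist");np.save("f16.npy",f,allow_pickle=True)
im=f["image"][:,:,::-1].copy()
for z,rad in ((.062,.029),(.072,.008)):
  for p in proj(f,circ((.6644,.032,z),rad)):cv2.circle(im,tuple(int(x) for x in p.round()),0,(0,0,255),-1)
cv2.imwrite("pics/w16.png",im)
E
```

```text
t 31.0 tcp [0.664  0.0315 0.1538] x-axis [ 1.    -0.001 -0.   ] z [ 0.001  1.    -0.   ] y [-0. -0. -1.] w 0.0853 F [ 0.1  1.1 -0.6] q [ 0.22  0.6  -0.51  1.63  0.34  0.99 -0.41]
```

View pics/w16.png

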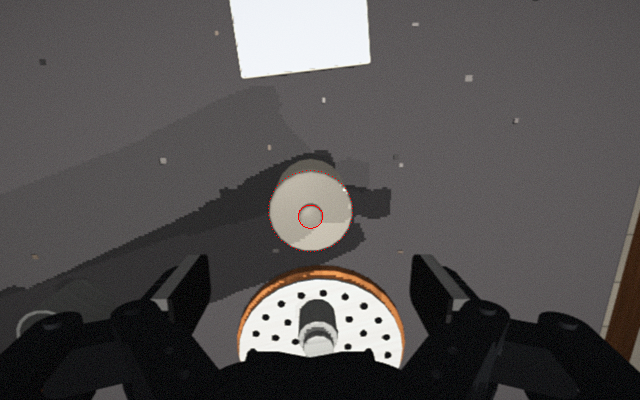

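>>> send_rows:
  plan:
    - [-3.1,0,-1.6,0,1]
    - [-4,0,-2.1,0,1]
    - [-4,0,-2.1,0,1]
    - [-4,0,-2.1,0,1]
    - [-4,0,-2.1,0,1]
    - [-2,0,-1,0,1]
    - [0,2,0,0,1]
    - [0,0,0,0,1]
    - [0,0,0,0,1]

```text
clock: 32.17
tcp_pos: [0.4532, -0.0778, 0.1337]
orientation: [-1.57, 0.001, 0.0]
contact_force: [0.4, -0.1, 0.4]
grip_width: 0.0852
```

```bash
python3 - <<'E'
from bench import r
from h import *
o,M=state(r);f=r.grab_frame("wrist");np.save("f17.npy",f,allow_pickle=True)
im=f["image"][:,:,::-1].copy()
for z,rad in ((.050,.026),):
  for p in proj(f,circ((.4529,-.0784,z),rad)):cv2.circle(im,tuple(int(x) for x in p.round()),0,(0,0,255),-1)
cv2.imwrite("pics/w17.png",im)
print([(np.round(d["rect"],1),d["p"]) for d in r.recognise("wrist","cup_mid")])
E
```

```text
t 32.17 tcp [ 0.4532 -0.0778  0.1337] x-axis [ 1.    -0.    -0.001] z [0.    1.    0.001] y [-0.001  0.001 -1.   ] w 0.0852 F [ 0.4 -0.1  0.4] q [ 0.52  0.33 -0.56  2.13  0.26  0.75 -0.21]
[(array([ 95.9, 145.7, 199.7, 228.8]), 0.65), (array([269. , 161.8, 345.1, 255.5]), 0.64), (array([193.2, 271.4, 268. , 364.3]), 0.64)]
```

View pics/w17.png

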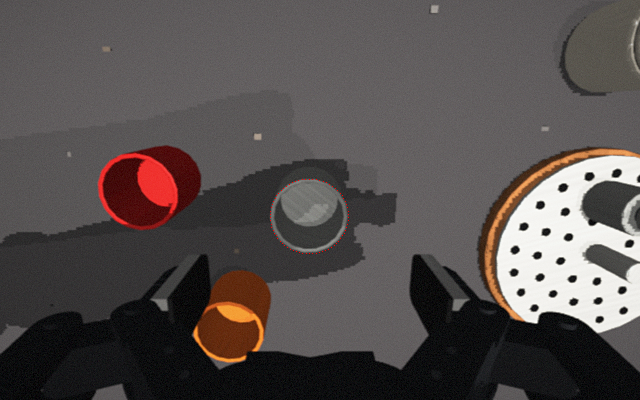

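>>> send_rows:
  plan:
    - [0,3,0,0,1]
    - [0,3,0,0,1]
    - [0,3,0,0,1]
    - [0,1.5,0,0,1]
    - [0,0.6,0,0,1]
    - [0,0.2,0,0,1]
    - [0,0,0,0,1]
    - [0,0,0,0,1]

```text
clock: 33.28
tcp_pos: [0.4537, -0.0783, 0.0215]
orientation: [-1.571, -0.0, -0.002]
contact_force: [0.1, -0.4, 0.4]
grip_width: 0.0854
```

>>> send_rows:
  plan:
    - [0,0,0,0,0]
    - [0,0,0,0,0]
    - [0,0,0,0,0]
    - [0,0,0,0,0]
    - [0,0,0,0,0]
    - [0,0,0,0,0]
  force: 30

```text
clock: 34.02
tcp_pos: [0.4533, -0.0782, 0.0211]
orientation: [-1.571, 0.0, -0.001]
contact_force: [-1.6, -0.0, 5.6]
grip_width: 0.0506
```

>>> send_rows:
  plan:
    - [0,-1,0,0,0]
    - [0,-3,0,0,0]
    - [0,-4,0,0,0]
    - [0,-3,0,0,0]
    - [2.2,0,2.7,0,0]
    - [3,0,3.8,0,0]
    - [3,0,3.8,0,0]
    - [3,0,3.8,0,0]
    - [3,0,3.8,0,0]
    - [3,0,3.8,0,0]
    - [2.9,0,3.9,0,0]
    - [0,0,0,0,0]

```text
clock: 35.52
tcp_pos: [0.6548, 0.1827, 0.1312]
orientation: [-1.567, -0.003, 0.003]
contact_force: [-0.9, 0.6, -0.9]
grip_width: 0.0506
```

```bash
python3 - <<'E'
from bench import r
from h import *
o,M=state(r);f=r.grab_frame("wrist");np.save("f18.npy",f,allow_pickle=True)
im=f["image"][:,:,::-1].copy()
cv2.imwrite("pics/w18.png",im)
E
```

```text
t 35.52 tcp [0.6548 0.1827 0.1312] x-axis [1.    0.004 0.001] z [-0.004  1.     0.004] y [ 0.001  0.004 -1.   ] w 0.0506 F [-0.9  0.6 -0.9] q [ 0.    0.66 -0.54  1.61  0.38  0.98 -0.65]
```

View pics/w18.png

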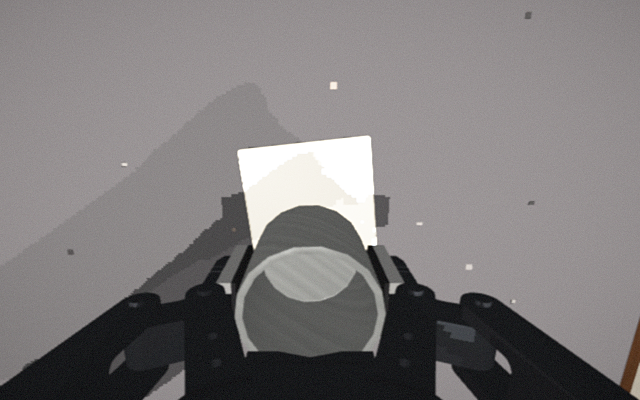

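>>> send_rows:
  plan:
    - [0,2,0,0,0]
    - [0,3,0,0,0]
    - [0,2.5,0,0,0]
    - [0,1.5,0,0,0]
    - [0,0.8,0,0,0]
    - [0,0,0,0,0]
    - [0,0,0,0,0]

```text
clock: 36.45
tcp_pos: [0.655, 0.1779, 0.0338]
orientation: [-1.57, -0.0, -0.002]
contact_force: [-0.2, 0.2, -0.6]
grip_width: 0.0503
```

>>> send_rows:
  plan:
    - [0,0.2,0,0,0]
    - [0,0.1,0,0,0]
    - [0,0.05,0,0,0]
    - [0,0,0,0,0]
    - [0,0,0,0,0]

```text
clock: 37.08
tcp_pos: [0.6544, 0.1777, 0.0293]
orientation: [-1.571, 0.001, -0.001]
contact_force: [-0.5, -0.0, -1.3]
grip_width: 0.0508
```

>>> send_rows:
  plan:
    - [0,0.07,0,0,0]
    - [0,0,0,0,0]
    - [0,0,0,0,0]

```text
clock: 37.45
tcp_pos: [0.6544, 0.1777, 0.0292]
orientation: [-1.571, 0.001, -0.001]
contact_force: [-3.2, -0.9, 5.1]
grip_width: 0.0507
```

Contact reached at the expected height. Release and rise.

>>> send_rows:
  plan:
    - [0,0,0,0,0.7]
    - [0,0,0,0,1]
    - [0,0,0,0,1]
    - [0,0,0,0,1]
    - [0,-1,0,0,1]
    - [0,-3,0,0,1]
    - [0,-4,0,0,1]
    - [0,-4,0,0,1]
    - [0,-4,0,0,1]
    - [0,0,0,0,1]
    - [0,0,0,0,1]

```text
clock: 38.83
tcp_pos: [0.6541, 0.1775, 0.1886]
orientation: [-1.571, 0.001, -0.001]
contact_force: [-0.9, -1.2, -0.1]
grip_width: 0.0853
```

```bash
python3 - <<'E'
from bench import r
from h import *
o,M=state(r);f=r.grab_frame("wrist");np.save("f19.npy",f,allow_pickle=True)
im=f["image"][:,:,::-1].copy()
for z,rad in ((.058,.026),(.008,.05)):
  for p in proj(f,circ((.6548,.1783,z),rad)):cv2.circle(im,tuple(int(x) for x in p.round()),0,(0,0,255),-1)
cv2.imwrite("pics/w19.png",im)
E
```

```text
t 38.83 tcp [0.6541 0.1775 0.1886] x-axis [ 1.    -0.001 -0.   ] z [ 0.001  1.    -0.   ] y [-0. -0. -1.] w 0.0853 F [-0.9 -1.2 -0.1] q [ 0.02  0.6  -0.56  1.57  0.35  1.08 -0.62]
```

View pics/w19.png

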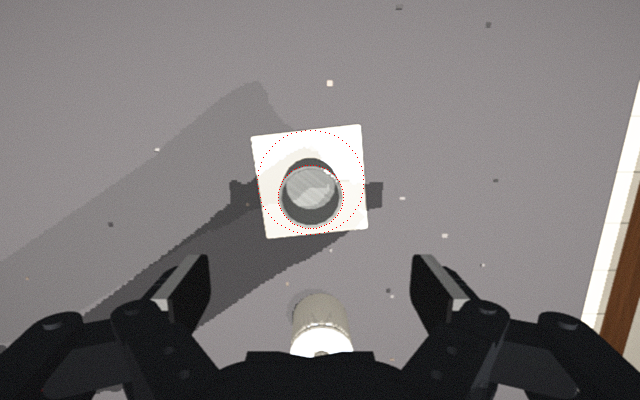

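>>> send_rows:
  plan:
    - [-4,0,0,0,1]
    - [-4,0,0,0,1]
    - [-4,0,-4,0,1]
    - [-4,0,-4,0,1]
    - [0,-3,-4,0,1]
    - [0,-3,-4,0,1]
    - [0,0,0,0,1]
    - [0,0,0,0,1]

```text
clock: 39.88
tcp_pos: [0.4935, 0.0182, 0.2476]
orientation: [-1.57, 0.002, 0.001]
contact_force: [-0.2, 0.5, -0.4]
grip_width: 0.085
```

```bash
python3 - <<'E'
from bench import r
from h import *
o,M=state(r)
for n,(a,b,c,d) in {"top":(130,300,150,460),"scene":(90,390,200,460)}.items():
    g=r.grab_frame(n)
    im=g["image"][:,:,::-1].copy()
    for c0,z,rad in(((.6644,.032),.062,.029),((.6548,.178),.058,.026),((.673,-.116),.022,.075),((.6703,-.0743),.068,.012)):
      for p in proj(g,circ((*c0,z),rad,36)):cv2.circle(im,tuple(int(x) for x in p.round()),0,(0,0,255),-1)
    cv2.imwrite(f"pics/{n}20.png",cv2.resize(np.hstack([g["image"][a:b,c:d,::-1],im[a:b,c:d]]) if n=="scene" else np.vstack([g["image"][a:b,c:d,::-1],im[a:b,c:d]]),None,fx=1.5,fy=1.5))
E
```

```text
t 39.88 tcp [0.4935 0.0182 0.2476] x-axis [ 1.    -0.001 -0.002] z [0.001 1.    0.   ] y [-0.002  0.    -1.   ] w 0.085 F [-0.2  0.5 -0.4] q [ 0.38  0.23 -0.62  1.94  0.16  1.02 -0.31]
```

View pics/top20.png

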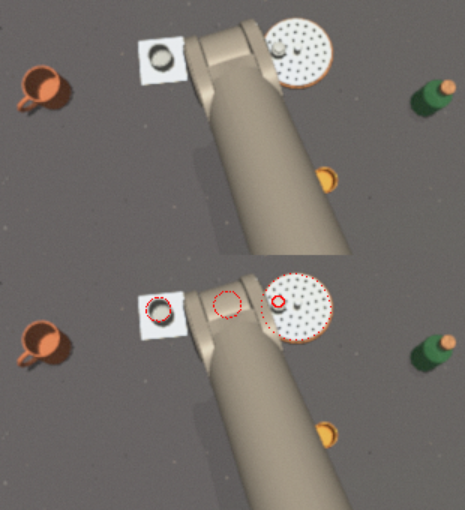

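View pics/scene20.png

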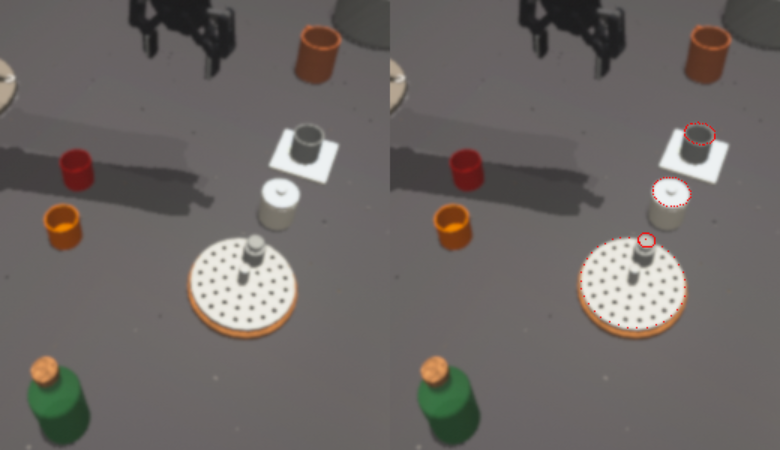

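```bash
python3 - <<'E'
from bench import r
print(r.hand_in())
E
```

```text
the job is handed in; nothing more can be done
None
```

All four things are set out and released, and the job was handed in at about 40 s of the 106 s allowed. `hand_in()` gives no verdict, so I don't know the score.

| Thing | Where it stands | Measured against |
|---|---|---|
| Steamer plate | (0.673, −0.116) | within about 1 mm of the trivet centre |
| Pressure cooker weight | (0.670, −0.074) | upright on the plate, about 42 mm from the knob on the tile side |
| Salt jar | (0.664, 0.032) | upright on the granite, about 148 mm from the trivet centre and about 1 mm off the joining line |
| Steel cup | (0.654, 0.178) | upright on the tile, within about 1 mm of its centre |

- **Final checks:** Model outlines laid over the wrist pictures after each release, and over a last scene picture, fit all four to within a few millimetres. In the last top picture the arm hid the jar. The cup and weight outlines sat a few pixels off there, and also slightly off in the scene view, while the wrist views matched closely.
- **Bystanders and end state:** The mug, the bottle and the red and orange look-alike cups were not touched. The arm ended clear of everything with the gripper open.
- **Readings that disagreed:**
  - My first two-view height for the jar knob came out at 61 mm against the stated 72 mm; a closer view gave 68 mm.
  - The gripper width read about 1.5 mm under each thing's true diameter.
  - A reading of about 5 N upward appeared each time the fingers closed on something standing. It went away on lifting and none of the things shifted.

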